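# Pin the jegogan key stub under the cam lever

## Task

Without lifting it, push the bronze key stub along its channel on the plank until it is fully home against the steel end stop under the bridge. Then push the cam lever over past its dead point until it snaps into lock on the other side, so that the pad pins the stub. Leave everything else on the bench and plank where it is.

Things in the scene. Friction and masses are not known exactly. Their poses are not given: they have to be found in the camera images.
- plank: Fixed dark ironwood plank 330 (x) x 190 (y) x 22 mm (z), flat on the table, heading varies. Origin: centre of its underside; x runs along its middle towards the end stop, z up. On top, along y = 0, a channel for the key stub: two wooden rails 7 mm high, 47 mm apart inside, x = -140 to +120 mm, closed by a steel end stop 20 mm high.
- key_stub: Loose flat bronze key stub 120 (x) x 44 (y) x 15 mm (z), about 0.7 kg, lying in the channel, top 37 mm above the table (8 mm above the rails). Origin: centre of its underside; x as the plank's. Starts 45 to 85 mm short of the stop. Home: far end touches the stop, origin at plank x = 60, near end at x = 0, 83 mm before the bridge. Sliding takes 3 to 9 N.
- stop_face (a point): Centre of the end stop's face that the stub's far end must touch: plank (120, 0, 29.5) mm. Moves with the plank.
- lever_pivot (a point): The cam lever's pivot, on top of the bridge: plank (95, 0, 98) mm. The lever turns about an axis through it parallel to the plank's x axis: it swings sideways across the plank.
- lever_end (a point): On the lever's axis 90 mm from the pivot: centre of the round end (radius 10 mm) of its dark wooden grip, a rod of 20 mm diameter, 50 to 90 mm from the pivot; below it a steel shank 12 x 9 mm. Open, it leans 40 degrees from upright to the plank's +y side: this point is 69 mm above the pivot (167 mm above the table), 58 mm to +y; pushed upright, it rises 21 mm.
- cam_lever (a joint): Angle of the cam lever, rad. 0 = open (start), leaning to the plank's +y side. Grows as the lever is pushed to the -y side: 0.70 upright, 0.72 dead point, 1.5 locked on its stop, leaning 46 degrees to -y. Before the dead point its spring drives it back to 0 when let go; past it the spring snaps it to 1.5. Pushing the grip's end takes up to about 10 N.
- clamp_pad: Black rubber pad, 28 mm diameter, 8 mm thick, under the bridge at plank x = 95, y = 0. Origin: centre of its underside, 47 mm above the table with the lever open (10 mm above the stub's top). The lever's cam lowers it 13 mm; locked, it presses on the stub with about 9 N. If the stub is not under it, it drops into the stub's way.
- cymbal_a: Bystander, loose: small bronze cengceng cymbal, 56 mm in diameter, 13 mm high, lying on the plank's -y margin near its front end, beside the channel. Origin: centre of its underside.
- cymbal_b: Bystander, loose: the other cymbal of the pair, same size, on the table on the plank's -y side.
- pitch_pipe: Bystander, loose: brass pitch pipe, 101 mm long, 18 mm high, lying on the table on the plank's +y side. Origin: under its middle; x along its length.
- bamboo: Bystander, loose: bamboo resonator section, an upright tube 66 mm in diameter and 130 mm high, on the table on the plank's -y side. Origin: centre of its foot.
- scraper: Bystander, loose: soot-black steel scraper with a wooden handle, about 170 mm long, 14 mm high, lying on the table farther to the right. Origin: under its middle; x along it, blade to +x.
- mallet: Bystander, loose: wooden mallet, about 192 mm long, head 60 x 34 x 32 mm, lying on the table farther to the left. Origin: under its handle near the head; x along it, head to +x.
- bridge (a point): Top of the steel bridge across the channel: plank (95, 0, 76) mm. The bridge is 24 mm thick in x (83 to 107), 100 mm long in y; posts at y = 36 to 50 and -36 to -50 mm; crossbar 64 to 76 mm above the table; on it two cheek plates holding the lever's pivot, up to 110 mm above the table.
Things that resemble listed ones, but are neither listed nor needed, are in the scene too. What is shaped like the key_stub but white is not meant.

How it is judged:
By the outcome, as a careful person would: the job done as asked, in the order asked, and still so for the second after the job is handed in, with the robot touching nothing.
It also fails if it takes over 42 s, if anything falls off the work surface, if the arm or the gripper's body presses on something with over 40 N, if the wrist force passes 120 N, or if a joint passes its speed limit or range.

## Robot

A 7-joint arm with a two-finger parallel gripper is mounted at the origin on the work surface. World frame = base frame: x ahead of the robot, y to its left, z up, the work surface at z = 0. Lengths are in m, angles in rad, forces in N, time in s.
With the tool pointing down it reaches from about 0.425 to 0.875 m from the base axis. Payload 4.7 kg.
Tool frame: the origin (TCP) lies midway between the tips of the shut fingers; the grasp point (between the pads) lies 19 mm behind it; z points along the fingers, y is the line along which they close (so a half turn about z gives the same grasp; the last joint's range is limited). The gripper opens to 87 mm and grips with 3 to 60 N. Pads are 19 mm wide; open, the fingers measure 117 mm over their backs; the gripper's body (75 mm by 190 mm) begins 51 mm behind the grasp point.
Start: joints at [-1.287, 0.321, -0.07, 1.45, 0.023, 1.371, -0.057], TCP at [0.173, 0.626, 0.223] pointing down, gripper open.
Joint ranges: [-2.86, 2.86], [-0.3, 2.09], [-1.38, 1.24], [0.06, 2.45], [-1.56, 4.7], [0.09, 2.05], [-2.69, 2.69]. Speed limits (rad/s): [2.57, 2.57, 3.14, 3.14, 3.14, 3.14, 3.14].

## Interface

Orientations are given as a 3x3 rotation matrix whose columns are the frame's x, y, z axes.
In Python, from rig import * gives the robot as it stands.
- The arm moves only by the tool arm_command, never from a script. Its argument "increments" is a list of rows, each an object of numbers: "tx", "ty", "tz": the shift along the tool's x, y, z in m; "ax", "ay", "az": the turn, a rotation vector about the tool's x, y, z in degrees; "hand": the opening, from 0 (shut) to 1 (fully open). A call has exactly 10 rows; each row is the pose to reach, as a shift and turn from the pose commanded when the call began, along the tool's axes at that moment; what a row does not reach only later rows make up. A row lasts 1/8 s, in which the tool goes at most 62.5 mm and 10.7 degrees, less where a joint would pass 70% of its speed; a pose out of reach is approached as far as the arm can. A call with a gripper value outside its range is refused whole. The fingers move at their own pace and stop on an object; the grip force is fixed at half the most. Time passes only in rows, so rows that repeat a pose let the fingers close, or fill a call up. It gives the time, the measured TCP pose, the force, the opening and the grip force at its end, in the units of the state.
- observe(): the state, without advancing time (a new reading comes with each control period).
- camera(name): name is "side" or "top"; returns a dict with "image" (400x640x3 uint8, red, green, blue), "z_map" (400x640 float32, m along the optical axis (not along the pixel's ray), 0 where there is no reading), "fovy" (degrees; the focal length in pixels is half the picture's height over the tangent of half this angle, whatever the lens; pixels are square), "cx", "cy" (the principal point, pixels), "k1" (the pictures are not rectified: a ray, as slopes to the right and down, at radius r is drawn at 1 + k1 r^2 times it, then the intrinsics apply), "rvec" (rotation vector, rad) and "tvec" (3), from world to camera coordinates, as OpenCV has them. Camera axes: x right, y down, z forward; pixel columns grow to the right and rows downward; lengths in m; the calibration is good to about 2 mm. A picture is of the moment at which its call begins.
- job_done(): hands the job in; it is judged then, once.
The state is a dict: "clock": time; "joint_pos": joint angles; "joint_velocities": joint speeds; "joint_efforts": joint torques, N m; "position": TCP position; "eef_rot": TCP orientation; "contact_force": force on the tool from outside, world axes, zero at the start; "moment": the same for the moment, N m; "width": opening from 0.0 (shut) to 1.0 (fully open); "finger_force": force on a finger pad.
Only numpy, scipy, OpenCV 4.12 (cv2) and the standard library are available. Lean on these libraries where they do the work, as an engineer would, in place of code of your own. Each camera call takes 0.05 s, during which the arm holds its last target. There are 200 camera calls.

## Working session

There is one attempt and no reset: what is moved stays moved. The work goes in short steps, Python scripts to look and compute and a tool call to move; the robot and the scene stay as the last step left them, time stands still between calls to the robot, and variables do not carry over. Pictures are saved under pics/ and viewed, at most 10 in all, crops included, and the job is handed in when it is done.

Besides the shell and the picture viewer there is one more tool, called as a command line: name --argument value ..., lists and objects as JSON in quotes. arm_command: Moves the arm, as the interface text tells. Its arguments: {"type":"object","properties":{"increments":{"type":"array"}},"required":["increments"]}

```bash
ls; mkdir -p pics; cat > h.py <<'E'
from rig import *
import numpy as np, cv2
def shot(n):
    c=camera(n); c['R']=cv2.Rodrigues(np.array(c['rvec'],float))[0]; c['t']=np.array(c['tvec'],float).ravel()
    c['f']=200/np.tan(np.radians(c['fovy'])/2); return c
def slopes(c,uv):
    d=(np.atleast_2d(uv).astype(float)-[c['cx'],c['cy']])/c['f']; s=d.copy()
    for _ in range(20): s=d/(1+c['k1']*(s**2).sum(1,keepdims=True))
    return s
def onplane(c,uv,z):
    s=slopes(c,uv); r=np.c_[s,np.ones(len(s))]@c['R']; o=-c['R'].T@c['t']
    return o+r*((z-o[2])/r[:,2])[:,None]
def bydepth(c,uv):
    uv=np.atleast_2d(uv).astype(int); s=slopes(c,uv); Z=c['z_map'][uv[:,1],uv[:,0]]
    return (np.c_[s,np.ones(len(s))]*Z[:,None]-c['t'])@c['R']
def proj(c,P):
    q=np.atleast_2d(P)@c['R'].T+c['t']; s=q[:,:2]/q[:,2:]
    return s*(1+c['k1']*(s**2).sum(1,keepdims=True))*c['f']+[c['cx'],c['cy']]
E
python3 - <<'E'
from h import *
for n in('top','side'):
    c=shot(n); cv2.imwrite(f'pics/{n}0.png',c['image'][:,:,::-1]); print(n,c['fovy'],c['k1'],-c['R'].T@c['t'],c['R'][2])
s=observe();print(s['clock'],s['position'],s['eef_rot'],s['contact_force'])
E
```

```text
pics
top 52.74376881333518 -0.011193911442816153 [0.40314081 0.00904508 1.16027599] [ 0.17887689  0.02347646 -0.98359134]
side 52.08228121323995 -0.05207359720088428 [-0.07316285  0.8435055   1.05619878] [ 0.4653831  -0.57883943 -0.6695995 ]
0.1 [0.17317045 0.62602252 0.22157813] [[-9.63830030e-01  2.66517453e-01 -3.48151442e-04]
 [ 2.66517662e-01  9.63828656e-01 -1.63009071e-03]
 [-9.88892890e-05 -1.66391889e-03 -9.99998611e-01]] [0.15374661 0.44208715 0.34095351]
```

View pics/top0.png

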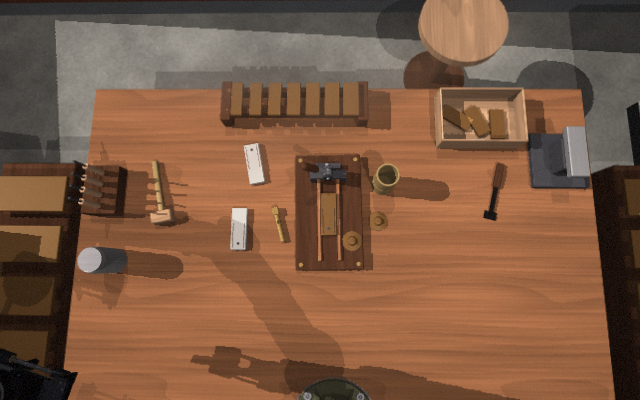

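View pics/side0.png

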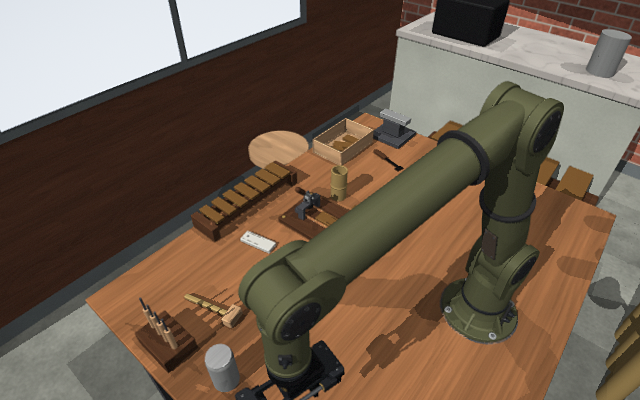

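```bash
python3 - <<'E'
from h import *
c=shot('top'); im=c['image'][:,:,::-1]
cv2.imwrite('pics/crop1.png',cv2.resize(im[145:280,265:405],None,fx=4,fy=4,interpolation=cv2.INTER_CUBIC))
uv=[(299,159),(361,160),(358,266),(300,265),(328,194),(328,213),(329,232),(320,250),(339,250),(328,170),(312,171),(350,200),(270,200)]
for u,p in zip(uv,bydepth(c,uv)): print(u,p.round(4))
E
```

```text
(299, 159) [0.7144 0.1031 0.0265]
(361, 160) [ 0.7196 -0.0789 -0.0008]
(358, 266) [ 0.4096 -0.0666  0.0224]
(300, 265) [0.4108 0.0947 0.0208]
(328, 194) [0.6095 0.018  0.0368]
(328, 213) [0.5556 0.0176 0.0347]
(329, 232) [0.5018 0.0144 0.0393]
(320, 250) [0.4523 0.0391 0.0313]
(339, 250) [ 0.4531 -0.0138  0.0247]
(328, 170) [0.6624 0.0179 0.1057]
(312, 171) [0.65   0.059  0.1447]
(350, 200) [ 0.5956 -0.045   0.0197]
(270, 200) [0.5967 0.1872 0.0044]
```

View pics/crop1.png

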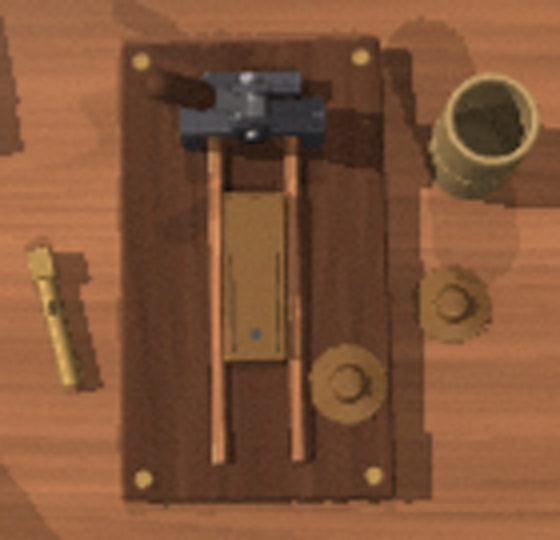

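The crop shows the bronze stub in the channel at about px (328,214), with its near end at row 235. The dark lever grip leans to +y, with its end near (304,165). The candidates shaped like a stub are the bronze one at (328,214) and the white blocks at (254,163) and (238,229). The bronze one in the channel is the one meant.

```bash
python3 - <<'E'
from h import *
c=shot('top'); P=lambda L,z: onplane(c,[(265+(u+.5)/4-.5,145+(v+.5)/4-.5) for u,v in L],z)
D=P([(140,61),(361,57),(374,476),(143,480)],.022)
print('discs',D.round(4)); 
for i in range(4): print(np.linalg.norm(D[i]-D[(i+1)%4]).round(4))
C=D.mean(0); X=(D[0]+D[1]-D[2]-D[3])[:2]; X/=np.linalg.norm(X); Y=np.array([-X[1],X[0]])
print('centre',C,'yaw',np.degrees(np.arctan2(X[1],X[0])))
R=np.array([X,Y])
L=lambda q:((q[:,:2]-C[:2])@R.T*1000).round(1)
print('rails',L(P([(216,142),(218,462),(292,152),(299,460)],.029)))
S=P([(223,193),(284,193),(287,360),(224,360)],.037); print('stub',L(S),np.linalg.norm(S[1]-S[2]))
print('grip end',L(P([(158,84)],.167)), 'bridge',L(P([(252,122)],.076)))
for p in[(95,0,.098),(95,58,.167),(60,0,.037),(95,0,.188)]:
    w=np.r_[C[:2]+np.array(p[:2])/1000@R,p[2]]; print(p,w.round(4),proj(c,w).round(1), ((proj(c,w)-[265,145])*4).round(0))
E
```

```text
discs [[ 0.713   0.1016  0.022 ]
 [ 0.7167 -0.0594  0.022 ]
 [ 0.4161 -0.067   0.022 ]
 [ 0.4118  0.0936  0.022 ]]
0.1611
0.3007
0.1606
0.3013
centre [0.56439003 0.01720758 0.022     ] yaw 1.4930234825607966
rails [[  87.6   25.8]
 [-139.2   27.7]
 [  79.1  -28.6]
 [-138.7  -28.4]]
stub [[ 48.8  21.1]
 [ 47.9 -22. ]
 [-70.1 -21.5]
 [-69.4  22.3]] 0.11803898932009811
grip end [[95.7 58.4]] bridge [[90.8 -0.5]]
(95, 0, 0.098) [0.6594 0.0197 0.098 ] [[327.4 171.8]] [[249. 107.]]
(95, 58, 0.167) [0.6578 0.0777 0.167 ] [[304.3 165.9]] [[157.  84.]]
(60, 0, 0.037) [0.6244 0.0188 0.037 ] [[327.8 188.8]] [[251. 175.]]
(95, 0, 0.188) [0.6594 0.0197 0.188 ] [[327.1 163.3]] [[248.  73.]]
```

arm_command --increments '[{"tx": -0.04, "ty": -0.028, "az": -4, "hand": 0}, {"tx": -0.08, "ty": -0.056, "az": -8, "hand": 0}, {"tx": -0.12, "ty": -0.084, "az": -12, "hand": 0}, {"tx": -0.16, "ty": -0.112, "az": -17, "hand": 0}, {"tx": -0.2, "ty": -0.14, "az": -17, "hand": 0}, {"tx": -0.24, "ty": -0.168, "az": -17, "hand": 0}, {"tx": -0.27, "ty": -0.19, "az": -17, "hand": 0}, {"tx": -0.292, "ty": -0.2055, "az": -17, "hand": 0}, {"tx": -0.292, "ty": -0.2055, "az": -17, "hand": 0}, {"tx": -0.292, "ty": -0.2055, "az": -17, "hand": 0}]'

```text
schema error: expected keys tx, ty, tz, ax, ay, az, hand
```

arm_command --increments '[{"tx": -0.04, "ty": -0.028, "tz": 0, "ax": 0, "ay": 0, "az": -4, "hand": 0}, {"tx": -0.08, "ty": -0.056, "tz": 0, "ax": 0, "ay": 0, "az": -8, "hand": 0}, {"tx": -0.12, "ty": -0.084, "tz": 0, "ax": 0, "ay": 0, "az": -12, "hand": 0}, {"tx": -0.16, "ty": -0.112, "tz": 0, "ax": 0, "ay": 0, "az": -17, "hand": 0}, {"tx": -0.2, "ty": -0.14, "tz": 0, "ax": 0, "ay": 0, "az": -17, "hand": 0}, {"tx": -0.24, "ty": -0.168, "tz": 0, "ax": 0, "ay": 0, "az": -17, "hand": 0}, {"tx": -0.27, "ty": -0.19, "tz": 0, "ax": 0, "ay": 0, "az": -17, "hand": 0}, {"tx": -0.292, "ty": -0.2055, "tz": 0, "ax": 0, "ay": 0, "az": -17, "hand": 0}, {"tx": -0.292, "ty": -0.2055, "tz": 0, "ax": 0, "ay": 0, "az": -17, "hand": 0}, {"tx": -0.292, "ty": -0.2055, "tz": 0, "ax": 0, "ay": 0, "az": -17, "hand": 0}]'

```text
clock: 1.45
position: [0.399, 0.3517, 0.2225]
eef_rot: [[-1.0, -0.028, -0.001], [-0.028, 1.0, 0.001], [0.001, 0.001, -1.0]]
contact_force: [-0.5, 0.1, 0.8]
width: 0.019
finger_force: 0.0
```

arm_command --increments '[{"tx": -0.006, "ty": -0.045, "tz": 0, "ax": 0, "ay": 0, "az": 0, "hand": 0}, {"tx": -0.012, "ty": -0.09, "tz": 0, "ax": 0, "ay": 0, "az": 0, "hand": 0}, {"tx": -0.018, "ty": -0.135, "tz": 0, "ax": 0, "ay": 0, "az": 0, "hand": 0}, {"tx": -0.025, "ty": -0.18, "tz": 0.02, "ax": 0, "ay": 0, "az": 0, "hand": 0}, {"tx": -0.032, "ty": -0.225, "tz": 0.04, "ax": 0, "ay": 0, "az": 0, "hand": 0}, {"tx": -0.038, "ty": -0.27, "tz": 0.06, "ax": 0, "ay": 0, "az": 0, "hand": 0}, {"tx": -0.043, "ty": -0.31, "tz": 0.08, "ax": 0, "ay": 0, "az": 0, "hand": 0}, {"tx": -0.046, "ty": -0.339, "tz": 0.1, "ax": 0, "ay": 0, "az": 0, "hand": 0}, {"tx": -0.046, "ty": -0.339, "tz": 0.1, "ax": 0, "ay": 0, "az": 0, "hand": 0}, {"tx": -0.046, "ty": -0.339, "tz": 0.1, "ax": 0, "ay": 0, "az": 0, "hand": 0}]'

```text
clock: 2.7
position: [0.4553, 0.015, 0.123]
eef_rot: [[-1.0, -0.029, 0.001], [-0.029, 1.0, 0.001], [-0.001, 0.001, -1.0]]
contact_force: [0.4, 0.0, 0.4]
width: 0.005
finger_force: 0.0
```

arm_command --increments '[{"tx": 0, "ty": 0, "tz": 0.025, "ax": 0, "ay": 0, "az": 0, "hand": 0}, {"tx": 0, "ty": 0, "tz": 0.05, "ax": 0, "ay": 0, "az": 0, "hand": 0}, {"tx": 0, "ty": 0, "tz": 0.07, "ax": 0, "ay": 0, "az": 0, "hand": 0}, {"tx": 0, "ty": 0, "tz": 0.085, "ax": 0, "ay": 0, "az": 0, "hand": 0}, {"tx": 0, "ty": 0, "tz": 0.094, "ax": 0, "ay": 0, "az": 0, "hand": 0}, {"tx": 0, "ty": 0, "tz": 0.094, "ax": 0, "ay": 0, "az": 0, "hand": 0}, {"tx": -0.008, "ty": 0, "tz": 0.094, "ax": 0, "ay": 0, "az": 0, "hand": 0}, {"tx": -0.016, "ty": 0, "tz": 0.094, "ax": 0, "ay": 0, "az": 0, "hand": 0}, {"tx": -0.016, "ty": 0, "tz": 0.094, "ax": 0, "ay": 0, "az": 0, "hand": 0}, {"tx": -0.016, "ty": 0, "tz": 0.094, "ax": 0, "ay": 0, "az": 0, "hand": 0}]'

```text
clock: 3.95
position: [0.4711, 0.0133, 0.0286]
eef_rot: [[-1.0, -0.027, -0.0], [-0.027, 1.0, -0.0], [0.0, -0.0, -1.0]]
contact_force: [-1.1, -0.4, -0.8]
width: 0.005
finger_force: 0.0
```

arm_command --increments '[{"tx": -0.006, "ty": 0.001, "tz": 0, "ax": 0, "ay": 0, "az": 0, "hand": 0}, {"tx": -0.012, "ty": 0.001, "tz": 0, "ax": 0, "ay": 0, "az": 0, "hand": 0}, {"tx": -0.018, "ty": 0.001, "tz": 0, "ax": 0, "ay": 0, "az": 0, "hand": 0}, {"tx": -0.025, "ty": 0.001, "tz": 0, "ax": 0, "ay": 0, "az": 0, "hand": 0}, {"tx": -0.032, "ty": 0.001, "tz": 0, "ax": 0, "ay": 0, "az": 0, "hand": 0}, {"tx": -0.039, "ty": 0.001, "tz": 0, "ax": 0, "ay": 0, "az": 0, "hand": 0}, {"tx": -0.046, "ty": 0.001, "tz": 0, "ax": 0, "ay": 0, "az": 0, "hand": 0}, {"tx": -0.053, "ty": 0.001, "tz": 0, "ax": 0, "ay": 0, "az": 0, "hand": 0}, {"tx": -0.06, "ty": 0.001, "tz": 0, "ax": 0, "ay": 0, "az": 0, "hand": 0}, {"tx": -0.066, "ty": 0.001, "tz": 0, "ax": 0, "ay": 0, "az": 0, "hand": 0}]'

```text
clock: 5.2
position: [0.5331, 0.016, 0.0276]
eef_rot: [[-1.0, -0.027, -0.01], [-0.027, 1.0, 0.0], [0.01, 0.0, -1.0]]
contact_force: [-10.7, 0.3, 7.9]
width: 0.005
finger_force: 5.3
```

arm_command --increments '[{"tx": -0.003, "ty": 0, "tz": 0, "ax": 0, "ay": 0, "az": 0, "hand": 0}, {"tx": -0.006, "ty": 0, "tz": 0, "ax": 0, "ay": 0, "az": 0, "hand": 0}, {"tx": -0.009, "ty": 0, "tz": 0, "ax": 0, "ay": 0, "az": 0, "hand": 0}, {"tx": -0.011, "ty": 0, "tz": 0, "ax": 0, "ay": 0, "az": 0, "hand": 0}, {"tx": -0.013, "ty": 0, "tz": 0, "ax": 0, "ay": 0, "az": 0, "hand": 0}, {"tx": -0.014, "ty": 0, "tz": 0, "ax": 0, "ay": 0, "az": 0, "hand": 0}, {"tx": -0.015, "ty": 0, "tz": 0, "ax": 0, "ay": 0, "az": 0, "hand": 0}, {"tx": -0.016, "ty": 0, "tz": 0, "ax": 0, "ay": 0, "az": 0, "hand": 0}, {"tx": -0.017, "ty": 0, "tz": 0, "ax": 0, "ay": 0, "az": 0, "hand": 0}, {"tx": -0.018, "ty": 0, "tz": 0, "ax": 0, "ay": 0, "az": 0, "hand": 0}]'

```text
clock: 6.45
position: [0.5508, 0.0165, 0.0276]
eef_rot: [[-1.0, -0.027, -0.01], [-0.027, 1.0, 0.0], [0.01, 0.0, -1.0]]
contact_force: [-10.2, -0.5, 7.5]
width: 0.008
finger_force: 5.1
```

arm_command --increments '[{"tx": -0.001, "ty": 0, "tz": 0, "ax": 0, "ay": 0, "az": 0, "hand": 0}, {"tx": -0.002, "ty": 0, "tz": 0, "ax": 0, "ay": 0, "az": 0, "hand": 0}, {"tx": -0.003, "ty": 0, "tz": 0, "ax": 0, "ay": 0, "az": 0, "hand": 0}, {"tx": -0.0035, "ty": 0, "tz": 0, "ax": 0, "ay": 0, "az": 0, "hand": 0}, {"tx": -0.004, "ty": 0, "tz": 0, "ax": 0, "ay": 0, "az": 0, "hand": 0}, {"tx": -0.0045, "ty": 0, "tz": 0, "ax": 0, "ay": 0, "az": 0, "hand": 0}, {"tx": -0.005, "ty": 0, "tz": 0, "ax": 0, "ay": 0, "az": 0, "hand": 0}, {"tx": -0.0055, "ty": 0, "tz": 0, "ax": 0, "ay": 0, "az": 0, "hand": 0}, {"tx": -0.006, "ty": 0, "tz": 0, "ax": 0, "ay": 0, "az": 0, "hand": 0}, {"tx": -0.006, "ty": 0, "tz": 0, "ax": 0, "ay": 0, "az": 0, "hand": 0}]'

```text
clock: 7.7
position: [0.5551, 0.0166, 0.0276]
eef_rot: [[-1.0, -0.027, -0.013], [-0.027, 1.0, 0.0], [0.013, 0.001, -1.0]]
contact_force: [-14.4, -0.8, 11.0]
width: 0.005
finger_force: 7.4
```

arm_command --increments '[{"tx": -0.0005, "ty": 0, "tz": 0, "ax": 0, "ay": 0, "az": 0, "hand": 0}, {"tx": -0.001, "ty": 0, "tz": 0, "ax": 0, "ay": 0, "az": 0, "hand": 0}, {"tx": -0.0015, "ty": 0, "tz": 0, "ax": 0, "ay": 0, "az": 0, "hand": 0}, {"tx": -0.002, "ty": 0, "tz": 0, "ax": 0, "ay": 0, "az": 0, "hand": 0}, {"tx": -0.0025, "ty": 0, "tz": 0, "ax": 0, "ay": 0, "az": 0, "hand": 0}, {"tx": -0.003, "ty": 0, "tz": 0, "ax": 0, "ay": 0, "az": 0, "hand": 0}, {"tx": -0.003, "ty": 0, "tz": 0, "ax": 0, "ay": 0, "az": 0, "hand": 0}, {"tx": -0.003, "ty": 0, "tz": 0, "ax": 0, "ay": 0, "az": 0, "hand": 0}, {"tx": -0.003, "ty": 0, "tz": 0, "ax": 0, "ay": 0, "az": 0, "hand": 0}, {"tx": -0.003, "ty": 0, "tz": 0, "ax": 0, "ay": 0, "az": 0, "hand": 0}]'

```text
clock: 8.95
position: [0.5552, 0.0166, 0.0274]
eef_rot: [[-0.999, -0.027, -0.02], [-0.027, 1.0, 0.001], [0.02, 0.001, -1.0]]
contact_force: [-21.9, -0.5, 17.6]
width: 0.006
finger_force: 11.1
```

arm_command --increments '[{"tx": 0.01, "ty": 0, "tz": 0, "ax": 0, "ay": 0, "az": 0, "hand": 0}, {"tx": 0.02, "ty": 0, "tz": 0, "ax": 0, "ay": 0, "az": 0, "hand": 0}, {"tx": 0.03, "ty": 0, "tz": 0, "ax": 0, "ay": 0, "az": 0, "hand": 0}, {"tx": 0.03, "ty": 0, "tz": -0.01, "ax": 0, "ay": 0, "az": 0, "hand": 0}, {"tx": 0.03, "ty": 0, "tz": -0.04, "ax": 0, "ay": 0, "az": 0, "hand": 0}, {"tx": 0.03, "ty": 0, "tz": -0.08, "ax": 0, "ay": 0, "az": 0, "hand": 0}, {"tx": 0.03, "ty": 0, "tz": -0.12, "ax": 0, "ay": 0, "az": 0, "hand": 0}, {"tx": 0.03, "ty": 0.03, "tz": -0.15, "ax": 0, "ay": 0, "az": 0, "hand": 0}, {"tx": 0.03, "ty": 0.07, "tz": -0.165, "ax": 0, "ay": 0, "az": 0, "hand": 0}, {"tx": 0.03, "ty": 0.11, "tz": -0.165, "ax": 0, "ay": 0, "az": 0, "hand": 0}]'

```text
clock: 10.2
position: [0.5327, 0.1274, 0.1965]
eef_rot: [[-1.0, -0.026, 0.005], [-0.026, 1.0, 0.002], [-0.005, 0.002, -1.0]]
contact_force: [0.3, 0.1, -0.2]
width: 0.008
finger_force: 0.0
```

```bash
python3 - <<'E'
from h import *
c=shot('top'); im=c['image'][:,:,::-1]
cv2.imwrite('pics/crop2.png',cv2.resize(im[145:280,265:405],None,fx=4,fy=4,interpolation=cv2.INTER_CUBIC))
s=observe();print(s['position'],s['contact_force'])
E
```

```text
[0.53116715 0.13496649 0.19539182] [-0.84784918  5.93971152  0.08207745]
```

View pics/crop2.png

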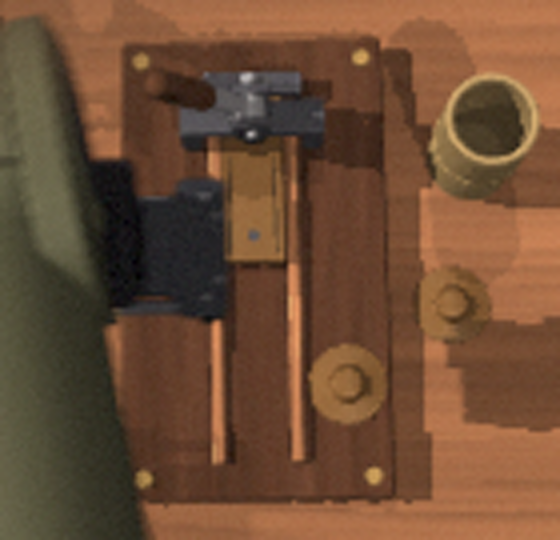

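The stub's near end moved from crop row 360 to 262, about 70 mm, so it is home. The lever and cymbals have not moved. Next I go to the +y side of the lever.

arm_command --increments '[{"tx": -0.02, "ty": -0.001, "tz": 0, "ax": 0, "ay": 0, "az": 0, "hand": 0}, {"tx": -0.045, "ty": -0.001, "tz": 0, "ax": 0, "ay": 0, "az": 0, "hand": 0}, {"tx": -0.07, "ty": -0.002, "tz": 0, "ax": 0, "ay": 0, "az": 0, "hand": 0}, {"tx": -0.095, "ty": -0.002, "tz": 0, "ax": 0, "ay": 0, "az": 0, "hand": 0}, {"tx": -0.115, "ty": -0.003, "tz": 0.01, "ax": 0, "ay": 0, "az": 0, "hand": 0}, {"tx": -0.125, "ty": -0.003, "tz": 0.02, "ax": 0, "ay": 0, "az": 0, "hand": 0}, {"tx": -0.125, "ty": -0.003, "tz": 0.03, "ax": 0, "ay": 0, "az": 0, "hand": 0}, {"tx": -0.125, "ty": -0.003, "tz": 0.037, "ax": 0, "ay": 0, "az": 0, "hand": 0}, {"tx": -0.125, "ty": -0.003, "tz": 0.037, "ax": 0, "ay": 0, "az": 0, "hand": 0}, {"tx": -0.125, "ty": -0.003, "tz": 0.037, "ax": 0, "ay": 0, "az": 0, "hand": 0}]'

```text
clock: 11.5
position: [0.656, 0.1266, 0.1572]
eef_rot: [[-1.0, -0.027, 0.001], [-0.027, 1.0, 0.001], [-0.001, 0.0, -1.0]]
contact_force: [0.1, -0.4, -0.7]
width: 0.004
finger_force: 0.0
```

arm_command --increments '[{"tx": -0.002, "ty": -0.01, "tz": 0, "ax": 0, "ay": 0, "az": 0, "hand": 0}, {"tx": -0.002, "ty": -0.018, "tz": 0, "ax": 0, "ay": 0, "az": 0, "hand": 0}, {"tx": -0.002, "ty": -0.024, "tz": 0, "ax": 0, "ay": 0, "az": 0, "hand": 0}, {"tx": -0.002, "ty": -0.03, "tz": 0, "ax": 0, "ay": 0, "az": 0, "hand": 0}, {"tx": -0.002, "ty": -0.036, "tz": 0, "ax": 0, "ay": 0, "az": 0, "hand": 0}, {"tx": -0.002, "ty": -0.042, "tz": 0, "ax": 0, "ay": 0, "az": 0, "hand": 0}, {"tx": -0.002, "ty": -0.048, "tz": 0, "ax": 0, "ay": 0, "az": 0, "hand": 0}, {"tx": -0.002, "ty": -0.054, "tz": 0, "ax": 0, "ay": 0, "az": 0, "hand": 0}, {"tx": -0.002, "ty": -0.06, "tz": 0, "ax": 0, "ay": 0, "az": 0, "hand": 0}, {"tx": -0.002, "ty": -0.066, "tz": 0, "ax": 0, "ay": 0, "az": 0, "hand": 0}]'

```text
clock: 12.75
position: [0.6639, 0.0775, 0.1633]
eef_rot: [[-0.999, -0.04, 0.012], [-0.04, 0.999, 0.021], [-0.013, 0.02, -1.0]]
contact_force: [1.5, 19.5, 14.6]
width: 0.004
finger_force: 9.1
```

arm_command --increments '[{"tx": 0.003, "ty": -0.003, "tz": -0.002, "ax": 0, "ay": 0, "az": 0, "hand": 0}, {"tx": 0.005, "ty": -0.007, "tz": -0.004, "ax": 0, "ay": 0, "az": 0, "hand": 0}, {"tx": 0.006, "ty": -0.011, "tz": -0.006, "ax": 0, "ay": 0, "az": 0, "hand": 0}, {"tx": 0.006, "ty": -0.015, "tz": -0.007, "ax": 0, "ay": 0, "az": 0, "hand": 0}, {"tx": 0.006, "ty": -0.019, "tz": -0.008, "ax": 0, "ay": 0, "az": 0, "hand": 0}, {"tx": 0.006, "ty": -0.023, "tz": -0.008, "ax": 0, "ay": 0, "az": 0, "hand": 0}, {"tx": 0.006, "ty": -0.027, "tz": -0.008, "ax": 0, "ay": 0, "az": 0, "hand": 0}, {"tx": 0.006, "ty": -0.03, "tz": -0.008, "ax": 0, "ay": 0, "az": 0, "hand": 0}, {"tx": 0.006, "ty": -0.033, "tz": -0.008, "ax": 0, "ay": 0, "az": 0, "hand": 0}, {"tx": 0.006, "ty": -0.036, "tz": -0.008, "ax": 0, "ay": 0, "az": 0, "hand": 0}]'

```text
clock: 14.0
position: [0.6547, 0.024, 0.1644]
eef_rot: [[-1.0, -0.027, -0.0], [-0.027, 1.0, -0.0], [0.0, -0.0, -1.0]]
contact_force: [0.3, -0.3, -0.0]
width: 0.004
finger_force: 0.0
```

arm_command --increments '[{"tx": 0, "ty": 0.01, "tz": -0.02, "ax": 0, "ay": 0, "az": 0, "hand": 0}, {"tx": 0, "ty": 0.03, "tz": -0.05, "ax": 0, "ay": 0, "az": 0, "hand": 0}, {"tx": 0, "ty": 0.07, "tz": -0.08, "ax": 0, "ay": 0, "az": 0, "hand": 0}, {"tx": 0.02, "ty": 0.11, "tz": -0.08, "ax": 0, "ay": 0, "az": 0, "hand": 0}, {"tx": 0.05, "ty": 0.15, "tz": -0.08, "ax": 0, "ay": 0, "az": 0, "hand": 0}, {"tx": 0.08, "ty": 0.19, "tz": -0.08, "ax": 0, "ay": 0, "az": 0, "hand": 0}, {"tx": 0.11, "ty": 0.23, "tz": -0.08, "ax": 0, "ay": 0, "az": 0, "hand": 0}, {"tx": 0.13, "ty": 0.26, "tz": -0.08, "ax": 0, "ay": 0, "az": 0, "hand": 0}, {"tx": 0.14, "ty": 0.27, "tz": -0.08, "ax": 0, "ay": 0, "az": 0, "hand": 0}, {"tx": 0.14, "ty": 0.27, "tz": -0.08, "ax": 0, "ay": 0, "az": 0, "hand": 0}]'

```text
clock: 15.25
position: [0.5075, 0.2909, 0.2455]
eef_rot: [[-1.0, -0.028, 0.001], [-0.028, 1.0, 0.001], [-0.001, 0.0, -1.0]]
contact_force: [0.7, 0.3, 0.0]
width: 0.006
finger_force: 0.0
```

```bash
python3 - <<'E'
from h import *
c=shot('top'); im=c['image'][:,:,::-1]
cv2.imwrite('pics/crop3.png',cv2.resize(im[145:280,265:405],None,fx=4,fy=4,interpolation=cv2.INTER_CUBIC))
s=observe();print(s['clock'],s['position'],s['contact_force'])
E
```

```text
15.3 [0.50848248 0.28946891 0.24529776] [-0.22167613  0.12638024 -0.62995931]
```

View pics/crop3.png

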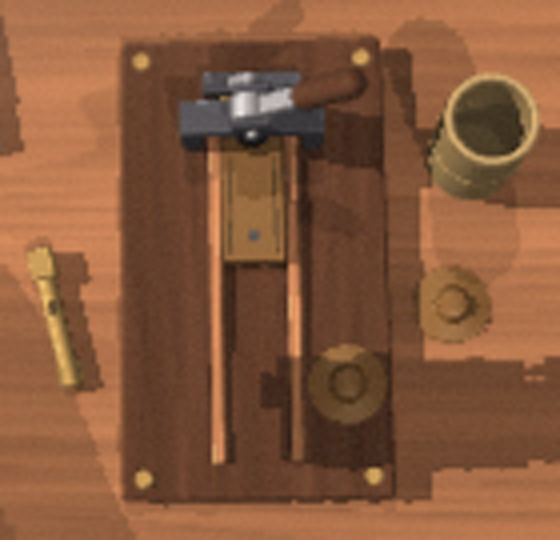

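The lever now leans to -y, with its grip end near crop (352,84), which is where the locked position should appear. The stub's near end is still at row 262, and nothing else has moved.

```bash
python3 -c "
from rig import *
print(job_done())"
```

```text
the job is handed in; nothing more can be done
None
```

The stub is home against the stop, the cam lever is past its dead point and locked on the -y side, the other things around the plank look unmoved in the last picture, and the job was handed in at about 15 s.

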